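Pin the cassette shut, draw it out of the draining rack and hold it tipped to drain

TASK

An instrument cassette stands on its hinge edge in the wire draining rack, and only the rack keeps its lid from falling open. Put the steel locking pin down through all three ears of the cassette's hasp until its collar sits on the top ear and let go of it; then draw the cassette upright out of the rack by its black handle and, once clear, turn it in the air about 45 degrees lid-side-down so that it drains through the perforated lid. Finish while still holding it there by the handle and at rest, lid shut, pin home, its lower edge at least 12 cm above the worktop and clear of the rack, and leave everything else where it stands.

Things in the scene. Friction and masses are not known exactly. Their poses are not given: they have to be found in the camera images.
- cassette: flat perforated steel cassette, 23 mm thick, 185 mm long, 102 mm tall as it stands on edge in the rack, about 0.5 kg. Origin: middle of its lower (hinge) edge. Axes: z up along its height, y along its length, x across its thickness; the lid is its -x face, which looks toward the robot. Handle and hasp stand on top. The hoops hold its lower 51 mm
- handle (a point): centre of the cassette's black handle bar, 140 mm above the cassette's origin: a bar 78 mm long (along the cassette's y), 11 mm thick (along x), 11 mm high, on two thin posts at y = -32 and +32 mm; 32 mm of free height under the bar. It belongs to the body, not to the lid. Grip it across its thickness
- hasp (a point): mouth of the hasp: centre of its hole, on top of the top ear, at x = 0, y = +62, z = 122 mm of the cassette's frame. Three steel ears 18 x 19 mm, 4 mm thick, 2 mm apart one above the other, with an upright 8 mm hole through all: top and bottom ear are the body's, the middle one the lid's. The seated pin's tip lies 19 mm below this point
- pin: steel locking pin, standing upright at the start in one of the two holes of the pin block (8 mm wide, 21 mm deep). Origin: its lower tip; z up along the pin. Shank 6 mm across with a tapered tip, 19 mm long; above it a collar 14 mm across and 2.5 mm thick, then a round grip 12 mm across that ends 45 mm above the tip. 22 g
- pin_block: fixed aluminium block, 34 mm (x) by 62 mm (y) by 26 mm high, with two holes at y = -15 and +15 mm; the pin stands in the one at +15. Origin: centre of the underside
- rack: fixed steel wire draining rack, 124 mm (x) by 106 mm (y), 63 mm high. Origin: centre underneath. Two rails carry the cassettes 12 mm above the worktop; four wire hoops across make three upright slots 25 mm wide at x = -29.4, 0 and +29.4 mm. The cassette stands in the first or the last slot
- small_cassette: shut teal cassette, 22 mm thick, 120 mm long, 60 mm tall, standing on edge in the rack's other end slot. Origin: middle of its lower edge. Stays there
- casing_lid (a joint): the cassette's lid: 0 shut, grows to 1.92 rad as it swings open about the lower edge. It has only slight friction and no latch; the pin in the hasp leaves it about 0.02 rad of play
- bur_block: loose blue bur stand with burs, 32 x 72 mm, 43 mm high, left of the work. Stays there
- handpiece: loose white handpiece, 120 mm long, 18 mm thick, lying left of the work. Stays there
- syringe: loose rinse syringe, 116 mm long, 18 mm thick, lying left of the work. Stays there

How it is judged:
On the way, in this order (a step that is already met when the one before it is completed fails the run):
1. the pin sits home in the hasp, released, while the cassette still stands in the rack (z of pin in the frame of cassette between 0.099 and 0.106 m and x of pin in the frame of cassette between -0.004 and 0.004 m and y of pin in the frame of cassette between 0.058 and 0.066 m and angle between the z axis of pin and the z axis of cassette, either way round below 0.2 rad and contact force between the fingers and pin below 0.05 N and value of joint casing_lid below 0.08 rad and height (world z) of cassette below 0.025 m and horizontal distance between cassette and rack below 0.045 m), for 0.2 s.
2. the pinned cassette has been drawn up out of the rack's slot, still upright (z of pin in the frame of cassette between 0.099 and 0.106 m and x of pin in the frame of cassette between -0.004 and 0.004 m and y of pin in the frame of cassette between 0.058 and 0.066 m and angle between the z axis of pin and the z axis of cassette, either way round below 0.2 rad and value of joint casing_lid below 0.08 rad and height (world z) of cassette above 0.066 m and angle between the z axis of cassette and the z axis of rack, either way round below 0.3 rad).
At the end, for the whole second after the job is handed in: Pin home in the hasp (tip 16 mm or more below its mouth), fingers off it; lid under 0.08 rad; cassette gripped, TCP within 40 mm of the handle, at rest, clear of the rack, origin over 0.10 m up, 30 to 60 degrees lid-side-down, its length level within 0.2 rad; the four bystanders moved under 20 mm (z of pin in the frame of cassette between 0.099 and 0.106 m and x of pin in the frame of cassette between -0.004 and 0.004 m and y of pin in the frame of cassette between 0.058 and 0.066 m and angle between the z axis of pin and the z axis of cassette, either way round below 0.2 rad and contact force between the fingers and pin below 0.05 N and value of joint casing_lid below 0.08 rad and height (world z) of cassette above 0.1 m and angle between cassette's own x axis and vertical between 0.52 and 1.05 rad and angle between cassette's own y axis and vertical between 1.37 and 1.77 rad and angle between cassette's own z axis and vertical below 1.1 rad and contact force between the fingers and cassette above 2 N and contact force between cassette and rack below 0.05 N and linear speed of cassette below 0.03 m/s and distance of each of small_cassette, bur_block, handpiece, syringe from where it was at the start of the episode below 0.02 m and distance between the grasp point and handle below 0.04 m); the arm keeps its last pose, push and grip.
It fails at once if the lid falls open (value of joint casing_lid above 0.25 rad).
It fails at once if the small cassette, bur block, handpiece or syringe is pushed away (distance of any of small_cassette, bur_block, handpiece, syringe from where it was at the start of the episode above 0.03 m).
It fails at once if the cassette is tipped over in the rack or pulled askew before it is clear of it (height (world z) of cassette below 0.05 m and angle between the z axis of cassette and the z axis of rack, either way round above 0.3 rad).
It also fails if it takes over 51 s, if anything falls off the work surface, if the arm or the gripper's body presses on something with over 40 N, if the wrist force passes 120 N, or if a joint passes its speed limit or range.

ROBOT

A 7-joint arm with a two-finger parallel gripper is mounted at the origin on a cart in front of the work surface, level with it; the furniture and walls round the work are solid. World frame = base frame: x ahead of the robot, y to its left, z up, the work surface at z = 0. Lengths are in m, angles in rad, forces in N, time in s.
With the tool pointing down it reaches from about 0.425 to 0.95 m from the base axis. Payload 4.7 kg.
Tool frame: the origin (TCP) lies between the finger pads, 19 mm behind the fingertips; this is the grasp point; z points along the fingers, y is the line along which they close (so a half turn about z gives the same grasp; the last joint's range is limited). The gripper opens to 85 mm and grips with 20 to 120 N. Pads are 22 mm wide; open, the fingers measure 114 mm over their backs; the gripper's body (76 mm by 85 mm) begins 54 mm behind the grasp point. The pads swing forward as they close: fully open they stand 13 mm farther back than shut.
Start: joints at [1.151, 0.469, -0.049, 1.532, 0.024, 1.141, -0.082], TCP at [0.257, -0.624, 0.25] pointing down, gripper open.
Joint ranges: [-2.59, 2.59], [-0.33, 1.99], [-1.39, 1.29], [0.1, 2.45], [-1.04, 4.18], [0.21, 1.99], [-2.66, 2.66]. Speed limits (rad/s): [2.57, 2.57, 3.14, 3.14, 3.14, 3.14, 3.14].

INTERFACE

Orientations are given as a unit quaternion [w, x, y, z].
In Python, from rig import arm gives the robot as it stands.
- The arm moves only by the tool jog_arm, never from a script. Its argument "targets" is a list that holds one entry, the list of rows, each a list of 7 numbers: the turn, a rotation vector about the tool's x, y, z in rad, then the shift along the tool's x, y, z in m, then the opening, from -1 (shut) to 1 (fully open). In form: [[[wx, wy, wz, x, y, z, fingers], ...]]. A call has 1 to 20 rows; each row shifts and turns the commanded pose from where the row before left it, along the tool's axes as they then stand; what a row does not reach is not made up. A row lasts 1/10 s, in which the tool goes at most 50 mm and 8.59 degrees, less where a joint would pass 70% of its speed; a pose out of reach is approached as far as the arm can. A call with a gripper value outside its range is refused whole. The fingers move at their own pace and stop on an object; "grip_force" is the grip in N (left out, the last holds). Time passes only in rows, so rows that do not move let the fingers close. It gives the time, the measured TCP pose, the force, the opening and the grip force at its end, in the units of the state.
- arm.sense(): the state, without advancing time (a new reading comes with each control period).
- arm.snapshot(name): name is "scene" or "top" or "wrist"; returns a dict with "color" (384x512x3 uint8, red, green, blue), "fx", "fy", "cx", "cy" (pixels), "position" and "orientation" of the camera in the world. Camera axes: x right, y down, z forward; pixel columns grow to the right and rows downward; lengths in m; the calibration is good to about 2 mm. A picture is of the moment at which its call begins. There is no depth.
- arm.hand_in(): hands the job in; it is judged then, once.
The state is a dict: "t": time; "joint_positions": joint angles; "joint_velocities": joint speeds; "effort": joint torques, N m; "tcp_pos": TCP position; "tool_rot": TCP orientation; "ft_force": force on the tool from outside, world axes, zero at the start; "torque": the same for the moment, N m; "finger_gap": opening from 0.0 (shut) to 1.0 (fully open); "gripper_force": force on a finger pad.
Only numpy, scipy, OpenCV 4.12 (cv2) and the standard library are available. Lean on these libraries where they do the work, as an engineer would, in place of code of your own. Each camera call takes 0.05 s, during which the arm holds its last target. There are 200 camera calls.

## Working session

There is one attempt and no reset: what is moved stays moved. The work goes in short steps, Python scripts to look and compute and a tool call to move; the robot and the scene stay as the last step left them, time stands still between calls to the robot, and variables do not carry over. Pictures are saved under pics/ and viewed, at most 10 in all, crops included, and the job is handed in when it is done.

Besides the shell and the picture viewer there is one more tool, called after "Request:" as name(argument=value, ...), one argument or row to a line, values as JSON. jog_arm: Moves the arm, as the interface text tells. Its arguments: {"type":"object","properties":{"targets":{"type":"array"},"grip_force":{"type":"number"}},"required":["targets"]}

```bash
mkdir -p pics; cat > h.py <<'E'
import numpy as np, cv2
from scipy.spatial.transform import Rotation as R
from rig import arm
def rot(q): return R.from_quat([q[1],q[2],q[3],q[0]])
def snap(n,f=None):
    s=arm.snapshot(n)
    if f: cv2.imwrite(f,cv2.cvtColor(s["color"],cv2.COLOR_RGB2BGR))
    return s
def ray(s,u,v):
    d=np.array([(u-s["cx"])/s["fx"],(v-s["cy"])/s["fy"],1.0])
    return np.array(s["position"]),rot(s["orientation"]).apply(d)
def onz(s,u,v,z):
    p,d=ray(s,u,v); return p+d*(z-p[2])/d[2]
def proj(s,P):
    c=rot(s["orientation"]).inv().apply(np.atleast_2d(P)-np.array(s["position"]))
    return np.c_[c[:,0]/c[:,2]*s["fx"]+s["cx"],c[:,1]/c[:,2]*s["fy"]+s["cy"]]
def tri(a,ua,b,ub):
    A=[];y=[]
    for s,u in((a,ua),(b,ub)):
        p,d=ray(s,*u); d/=np.linalg.norm(d); M=np.eye(3)-np.outer(d,d); A.append(M); y.append(M@p)
    return np.linalg.lstsq(np.vstack(A),np.hstack(y),rcond=None)[0]
E
python3 - <<'E'
from h import *
import pickle
S={}
for n in("scene","top"):
    s=snap(n); S[n]=s
    print(n,s["fx"],s["cx"],s["cy"],s["position"],s["orientation"])
pickle.dump(S,open("s0.pkl","wb"))
for n in S: cv2.imwrite(f"pics/{n}0.png",cv2.resize(cv2.cvtColor(S[n]["color"],cv2.COLOR_RGB2BGR),(768,576)))
st=arm.sense(); print(st)
E
```

```text
scene 416.2128051590622 255.29482977018787 198.33496874870616 [0.0612828  0.7704008  0.63523819] [ 0.14212267 -0.28832726  0.84235603 -0.4325562 ]
top 357.5559716253992 255.41266559367054 190.85842083875514 [0.37085997 0.20610614 1.01392993] [-0.0489975   0.70830189 -0.70179373  0.0582516 ]
{'t': 0.1, 'joint_positions': array([ 1.15109308,  0.46937558, -0.04863794,  1.53357647,  0.02407954,
        1.1410357 , -0.08230074]), 'joint_velocities': array([-3.35265146e-05, -8.75472534e-04, -8.66189045e-05, -4.80650264e-03,
       -1.15963478e-04, -1.54774306e-03, -9.41833566e-04]), 'effort': array([ 1.20700191e-03, -5.11514318e+01, -4.66019777e-02, -2.38388979e+01,
        1.07966177e-02,  4.32945686e-03, -3.54384873e-06]), 'tcp_pos': array([ 0.25697787, -0.62362337,  0.24905566]), 'tool_rot': array([-8.85386010e-04,  9.80963723e-01,  1.94188966e-01, -1.88922011e-04]), 'ft_force': array([ 0.98685008,  0.03385863, -0.42308905]), 'torque': array([-0.03978282, -0.04733633,  0.04026676]), 'gripper_force': 0.0, 'finger_gap': 0.9996924468571661}
```

View pics/scene0.png

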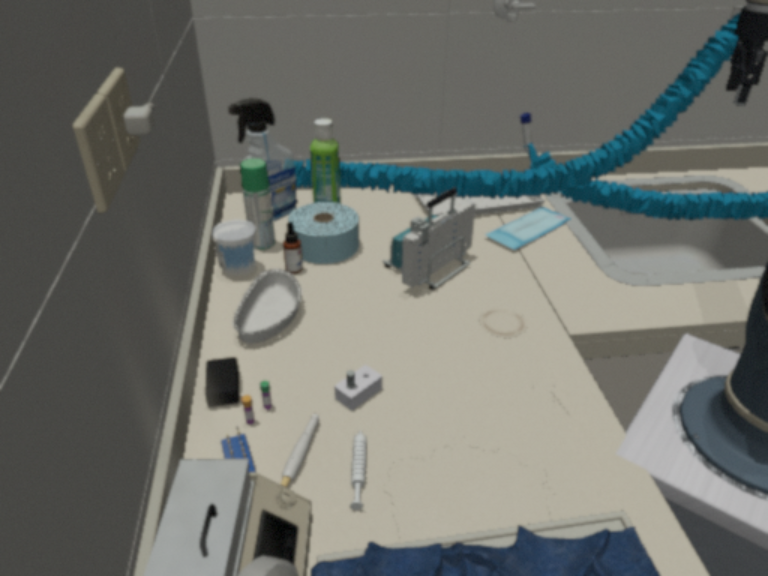

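View pics/top0.png

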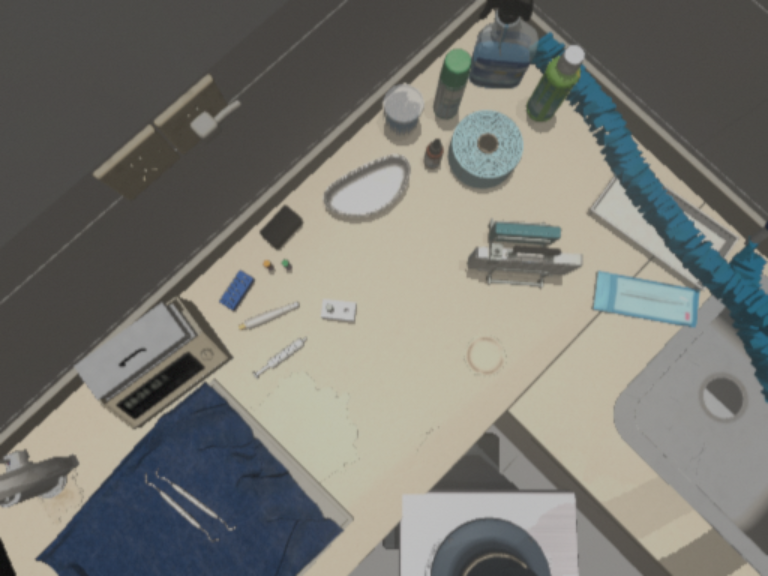

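The scene view shows the cassette at about (440,245) and the pin block at (358,387). In the top view the cassette is at (525,258), its handle at (537,250), and the pin at (331,309). Next I'll zoom in on both.

```bash
python3 - <<'E'
from h import *
import pickle
S=pickle.load(open("s0.pkl","rb"))
def crop(n,x,y,w,h): 
    c=cv2.cvtColor(S[n]["color"],cv2.COLOR_RGB2BGR)[y:y+h,x:x+w]; return cv2.resize(c,(400,300),interpolation=cv2.INTER_NEAREST)
im=np.vstack([np.hstack([crop("top",308,135,84,63),crop("top",206,190,40,30)]),np.hstack([crop("scene",252,120,84,63),crop("scene",216,236,48,36)])])
cv2.imwrite("pics/z.png",im)
E
```

```text
(no output)
```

View pics/z.png

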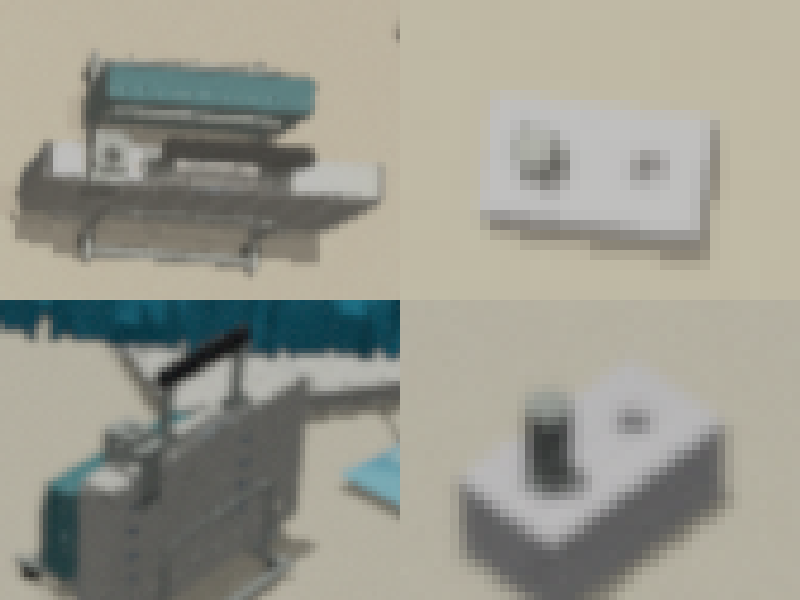

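```bash
python3 - <<'E'
from h import *
import pickle
S=pickle.load(open("s0.pkl","rb")); t,s=S["top"],S["scene"]
H=onz(t,331.2,167.05,.134);a=onz(t,341.7,166.4,.1575);b=onz(t,373.4,167.3,.1575)
P=onz(t,218.3,203.7,.052);Q=onz(t,230.7,205.8,.026)
print("hasp",H,"bar",a,b,(a+b)/2,np.linalg.norm(a-b),"pin",P,"hole",Q,np.linalg.norm((P-Q)[:2]))
d=(a-b)/np.linalg.norm(a-b);print("yaw y-axis",np.degrees(np.arctan2(-d[0],d[1])),"predicted hasp from bar",(a+b)/2+d*.062, "yaw block",np.degrees(np.arctan2(-(P-Q)[0],(P-Q)[1])))
# scene: pin top, hole, hasp, bar ends
def z(px,py,x,y,sc): return px/sc+x-.5,py/sc+y-.5
print("scene pin",onz(s,*z(150,100,216,236,8.333),.052),"hole",onz(s,*z(233,122,216,236,8.333),.026))
print("bar",tri(t,(341.7,166.4),s,z(165,78,252,120,4.762)),tri(t,(373.4,167.3),s,z(246,30,252,120,4.762)))
print("hasp",onz(s,*z(128,136,252,120,4.762),.134))
E
```

```text
hasp [0.56827779 0.00439266 0.134     ] bar [ 0.56492913 -0.0161387   0.1575    ] [ 0.56354637 -0.09430503  0.1575    ] [ 0.56423775 -0.05522187  0.1575    ] 0.07817856696234544 pin [0.48195172 0.29412144 0.052     ] hole [0.47942872 0.26199825 0.026     ] 0.03222211643629724
yaw y-axis -1.0134530667197352 predicted hasp from bar [0.56533435 0.00676844 0.1575    ] yaw block -4.490863693860426
scene pin [0.47843178 0.29073833 0.052     ] hole [0.47502732 0.26259429 0.026     ]
bar [ 0.56427965 -0.01722469  0.15564242] [ 0.56365232 -0.09627516  0.15322539]
hasp [0.564354   0.01270039 0.134     ]
```

Crops: hasp hole at (113,155) in the top crop, handle bar from (163,152) to (314,156), pin top at (528,142). The two views agree to about 4 mm, so I'll refine with the wrist camera. First I need to know where the hose is relative to the gripper.

```bash
python3 - <<'E'
from h import *
import pickle
S=pickle.load(open("s0.pkl","rb")); t,s=S["top"],S["scene"]
print(proj(s,[[.257,-.624,.25],[.257,-.624,.4]])*1.5)
# hose: top pixel vs scene pixel guess heights
for ut,us in(((625,145),(480,183)),((740,265),(565,180))): print(tri(t,np.array(ut)/1.5,s,np.array(us)/1.5))
for z in(0,.1,.3): print(onz(s,740/1.5,30/1.5,z),onz(t,493,180,z))
snap("wrist","pics/w0.png")
E
```

```text
[[734.97828187  93.59607088]
 [763.03223005  10.95018205]]
[ 0.69328339 -0.26423661  0.09316398]
[ 0.54160119 -0.48697235  0.03489587]
[ 0.582443   -2.48838944  0.        ] [ 0.56512699 -0.49756204  0.        ]
[ 0.5004013  -1.97538656  0.1       ] [ 0.54596718 -0.42816196  0.1       ]
[ 0.33631791 -0.94938079  0.3       ] [ 0.50764757 -0.2893618   0.3       ]
```

View pics/w0.png

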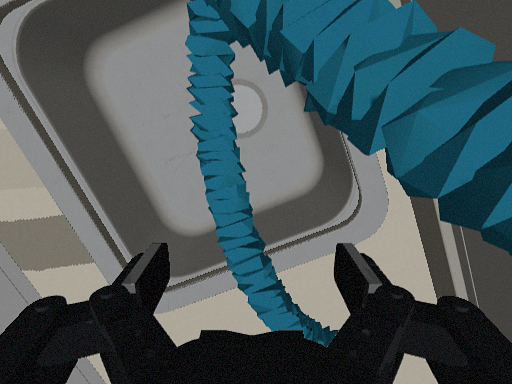

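The wrist view shows the hose close on the right (upper right, about (450,130)). That is outward from the gripper, and my path goes inward, so it stays clear.

Request:
jog_arm(
  targets=[
    [[0,0,0,0.02,-0.02,0,1],[0,0,0,0.032,-0.0315,0,1],[0,0,0,0.032,-0.0315,0,1],[0,0,0,0.032,-0.0315,0,1],[0,0,0,0.032,-0.0315,0,1],[0,0,0,0.032,-0.0315,0,1],[0,0,0,0.032,-0.0315,0,1],[0,0,0,0.032,-0.0315,0,1],[0,0,0,0.032,-0.0315,0,1],[0,0,0,0.032,-0.0315,0,1],[0,0,0,0.032,-0.0315,0,1],[0,0,0,0.032,-0.0315,0,1],[0,0,0,0.032,-0.0315,0,1]],
  ],
)

```text
t: 1.45
tcp_pos: [0.4793, -0.1005, 0.25]
tool_rot: [0.0, 0.981, 0.194, 0.0]
ft_force: [-0.4, -1.1, 0.4]
finger_gap: 1.0
gripper_force: 0.0
```

Request:
jog_arm(
  targets=[
    [[0,0,-0.1453,0,0,0,1],[0,0,-0.1453,0,0,0,1],[0,0,-0.1453,0,0,0,1],[0,0,-0.1453,0,0,0,1],[0,0,-0.1453,0,0,0,1],[0,0,-0.1453,0,0,0,1],[0,0,-0.1453,0,0,0,1],[0,0,-0.1453,0,0,0,1],[0,0,0,0,0,0,1]],
  ],
)

```text
t: 2.35
tcp_pos: [0.4789, -0.1023, 0.2498]
tool_rot: [-0.0, 0.713, 0.701, -0.0]
ft_force: [0.5, -0.2, -0.1]
finger_gap: 0.998
gripper_force: 0.0
```

```bash
python3 - <<'E'
from h import *
s=snap("wrist")
print(s["position"],rot(s["orientation"]).as_matrix().round(2),s["fx"],s["cx"],s["cy"])
print(proj(s,[[.567,.006,.134],[.564,-.055,.152],[.479,-.102,.25]]))
E
```

```text
[ 0.48170206 -0.02753709  0.37268933] [[ 1.   -0.02 -0.01]
 [-0.02 -0.96 -0.29]
 [-0.    0.29 -0.96]] 282.46023690164 251.450053733012 193.2246106567277
[[361.3820829   59.04498739]
 [358.48232449 141.71321626]
 [248.62573129 264.6790635 ]]
```

Request:
jog_arm(
  targets=[
    [[0,0,0,0.035,0.0425,0,1],[0,0,0,0.035,0.0425,0,1],[0,0,0,0,0,0,1],[0,0,0,0,0,0,1],[0,0,0,0,0,0,1]],
  ],
)

```text
t: 2.9
tcp_pos: [0.5566, -0.0409, 0.2496]
tool_rot: [-0.0, 0.714, 0.7, -0.001]
ft_force: [-0.3, 0.2, -0.6]
finger_gap: 1.0
gripper_force: 0.0
```

```bash
python3 - <<'E'
from h import *
import pickle
s=snap("wrist"); pickle.dump(s,open("w1.pkl","wb"))
cv2.imwrite("pics/w1.png",cv2.resize(cv2.cvtColor(s["color"],cv2.COLOR_RGB2BGR),(768,576)))
E
```

```text
(no output)
```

View pics/w1.png

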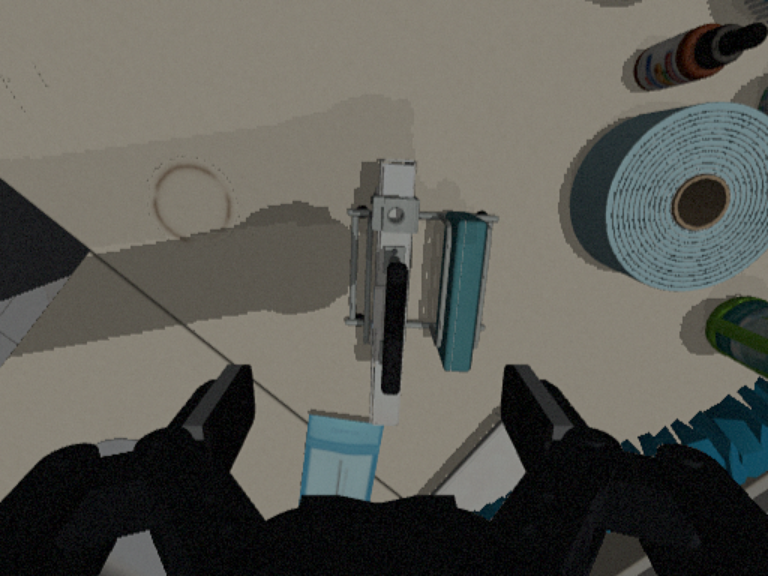

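The view is clear: hasp hole at (396,214), handle bar from (398,264) to (391,393), small cassette to the right at (465,290). I'll refine these with masks.

```bash
python3 - <<'E'
from h import *
import pickle
s=pickle.load(open("w1.pkl","rb")); g=cv2.cvtColor(s["color"],cv2.COLOR_RGB2GRAY)
c=g[135:151,256:273]; 
print(c)
m=(g<60).astype(np.uint8); n,l,st,ce=cv2.connectedComponentsWithStats(m)
k=l[220,262]; ys,xs=np.where(l==k); print(st[k],ce[k])
r=cv2.minAreaRect(np.c_[xs,ys].astype(np.float32)); print(r)
box=cv2.boxPoints(r); o=box[np.argsort(box[:,1])]
A=onz(s,*o[:2].mean(0),.1575);B=onz(s,*o[2:].mean(0),.1575); print(A,B,(A+B)/2,np.linalg.norm(A-B)); d=(A-B);print(np.degrees(np.arctan2(-d[0],d[1])))
print("hasp",onz(s,263.5,142.2,.134))
E
```

```text
[[ 99 117 114 116 117 118 121 116 118 116 117 121 122 119 121 118 116]
 [117 115 114 120 119 118 119 119 115 119 114 121 123 120 117 121 116]
 [117 112 115 115 118 116 115 112 106 111 114 119 120 121 117 120 116]
 [118 115 116 115 116  90 103  92  54  84 104 115 117 121 124 117 115]
 [120 116 114 109  97  90 122 123  81  83  77  86 105 120 121 115 118]
 [119 118 111  84 103 132 145 145  79  80  82  80  81 121 120 116 117]
 [115 115 103  85 133 142 139 141  81  87  86  77  72  97 121 118 117]
 [116 116  86 108 143 139 140 143  75  84  86  70  49  84 123 118 116]
 [120 114  81 124 141 141 140 144  78  84  82  52  47  85 119 117 117]
 [113 117  79  96 132 130 132 134  85  78  80  38  51  89 111 118 112]
 [114 118  85  74  67  75  78  75  79  66  59  50  71  88 116 120 116]
 [118 114 102  82  59  49  58  56  64  53  62  54  89  99 118 119 117]
 [115 111 106  91  69  54  54  48  56  51  69  79  94 115 122 119 116]
 [116 112 114 107  95  87  66  67  74  70  87  92 112 115 118 115 115]
 [116 114 118 116 113 105  99  96  93  99  96 111 121 119 117 116 119]
 [115 113 115 116 118 122 110 106 105 116 119 120 123 119 119 115 116]]
[ 254  166   18   97 1208] [262.20364238 216.19619205]
((262.0663146972656, 214.18008422851562), (14.298169136047363, 96.25450897216797), 4.0141754150390625)
[ 0.56943081 -0.0105485   0.1575    ] [ 0.56326909 -0.09446688  0.1575    ] [ 0.56634995 -0.05250769  0.1575    ] 0.08414428748093081
-4.199413145359412
hasp [0.56896293 0.00499736 0.134     ]
```

```bash
python3 - <<'E'
from h import *
import pickle
s=pickle.load(open("w1.pkl","rb")); g=cv2.cvtColor(s["color"],cv2.COLOR_RGB2GRAY)
m=(g<60).astype(np.uint8); n,l,st,ce=cv2.connectedComponentsWithStats(m); L=l==l[220,262]
for v in list(range(165,184,2))+list(range(184,264,6)):
    x=np.where(L[v])[0]
    if len(x): print(v,x.min(),x.max(),end=" | ")
rows=np.arange(186,256); mid=np.array([np.where(L[v])[0][[0,-1]].mean() for v in rows]); p=np.polyfit(rows,mid,1)
A=onz(s,np.polyval(p,180),180,.1575);B=onz(s,np.polyval(p,258),258,.1575);d=A-B
print("\nyaw",np.degrees(np.arctan2(-d[0],d[1])),A,B)
print("hasp",onz(s,263.6,143,.134))
E
```

```text
167 261 264 | 169 262 263 | 171 260 264 | 173 259 265 | 175 259 267 | 177 258 270 | 179 258 270 | 181 258 271 | 183 258 271 | 184 258 271 | 190 257 270 | 196 257 270 | 202 257 270 | 208 256 269 | 214 256 269 | 220 256 268 | 226 255 268 | 232 255 267 | 238 255 267 | 244 255 267 | 250 255 266 | 256 254 266 | 262 256 264 | 
yaw -3.6107740014383616 [ 0.56861344 -0.02156606  0.1575    ] [ 0.5642683  -0.09042346  0.1575    ]
hasp [0.56904244 0.00433181 0.134     ]
```

Request:
jog_arm(
  targets=[
    [[0,0,0,0.04,-0.013,0,1],[0,0,0,0.045,-0.013,0,1],[0,0,0,0.045,-0.013,0,1],[0,0,0,0.045,-0.013,0,1],[0,0,0,0.045,-0.013,0.02,1],[0,0,0.044,0.045,-0.013,0.02,1],[0,0,0,0,0,0.02,1],[0,0,0,0,0,0,1],[0,0,0,0,0,0,1],[0,0,0,0,0,0,1]],
  ],
)

```text
t: 3.95
tcp_pos: [0.4858, 0.2231, 0.1918]
tool_rot: [0.001, 0.73, 0.684, 0.001]
ft_force: [0.0, 0.3, -0.4]
finger_gap: 0.999
gripper_force: 0.0
```

```bash
python3 - <<'E'
from h import *
import pickle
s=snap("wrist"); pickle.dump(s,open("w2.pkl","wb")); st=arm.sense(); print(st["tcp_pos"],st["tool_rot"])
u=proj(s,[[.48,.292,.04]])[0];print(u)
x,y=int(u[0])-60,int(u[1])-45
x=max(x,0);y=max(y,0);print(x,y)
cv2.imwrite("pics/w2.png",cv2.resize(cv2.cvtColor(s["color"],cv2.COLOR_RGB2BGR)[y:y+90,x:x+120],(800,600),interpolation=cv2.INTER_NEAREST))
E
```

```text
[0.48577733 0.22330666 0.19188776] [0.00075405 0.72971827 0.68374703 0.00082264]
[238.613925   113.67311674]
178 68
```

View pics/w2.png

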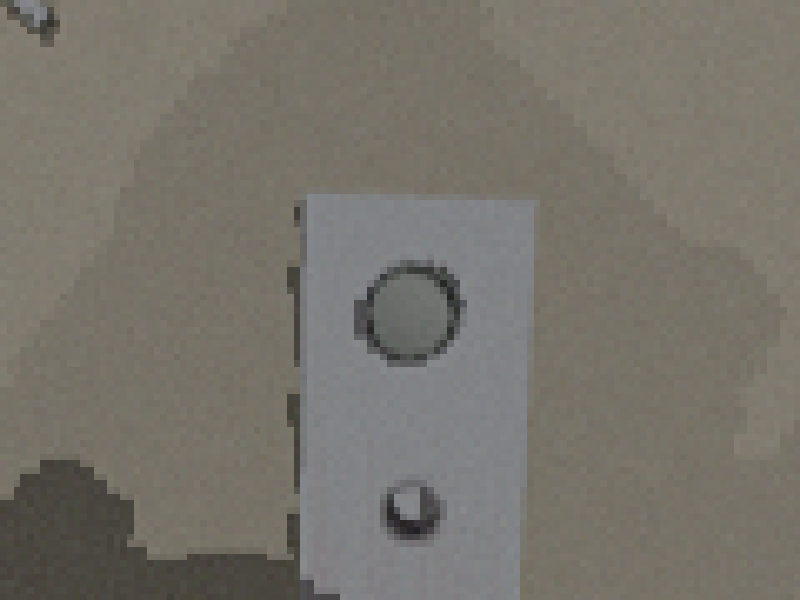

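The pin top is centred at crop (412,313) and the empty hole at (412,510).

```bash
cat >> h.py <<'E'
def delta(P):
    st=arm.sense(); return rot(st["tool_rot"]).inv().apply(np.array(P)-st["tcp_pos"]).round(4)
E
python3 - <<'E'
from h import *
import pickle
s=pickle.load(open("w2.pkl","rb"))
P=onz(s,239.3,114.45,.052); Q=onz(s,239.3,144,.026); print(P,Q,np.linalg.norm((P-Q)[:2])); P[2]=.051; print(delta(P))
E
```

```text
[0.48107817 0.29154312 0.052     ] [0.47779424 0.26211891 0.026     ] 0.02960690278707329
[ 0.0678 -0.0094  0.1409]
```

Request:
jog_arm(
  targets=[
    [[0,0,0,0.034,-0.0047,0,1],[0,0,0,0.034,-0.0047,0,1],[0,0,0,0,0,0.04,1],[0,0,0,0,0,0.04,1],[0,0,0,0,0,0.04,0.5],[0,0,0,0,0,0.0215,0],[0,0,0,0,0,0,-0.3],[0,0,0,0,0,0,-0.3]],
  ],
  grip_force=40,
)

```text
t: 4.8
tcp_pos: [0.4804, 0.293, 0.0502]
tool_rot: [0.0, 0.729, 0.684, 0.001]
ft_force: [-0.5, -0.6, 0.6]
finger_gap: 0.356
gripper_force: 0.0
```

```bash
python3 - <<'E'
from h import *
st=arm.sense(); print(st["tcp_pos"],st["tool_rot"],st["finger_gap"],st["ft_force"]); print(delta([.4811,.2915,.050]))
E
```

```text
[0.48038768 0.29303479 0.05024318] [1.89866737e-04 7.29024720e-01 6.84486965e-01 7.18710102e-04] 0.35551162023371136 [-0.54636821 -0.63439552  0.57371464]
[-0.0015  0.0008  0.0002]
```

Request:
jog_arm(
  targets=[
    [[0,0,0,-0.0015,0.0008,0,-0.5],[0,0,0,0,0,0,-1],[0,0,0,0,0,0,-1],[0,0,0,0,0,0,-1],[0,0,0,0,0,0,-1],[0,0,0,0,0,0,-1]],
  ],
  grip_force=40,
)

```text
t: 5.4
tcp_pos: [0.4808, 0.2919, 0.0511]
tool_rot: [0.001, 0.729, 0.685, 0.001]
ft_force: [-2.1, -1.0, 6.9]
finger_gap: 0.117
gripper_force: 39.2
```

Request:
jog_arm(
  targets=[
    [[0,0,0,0,0,-0.01,-1],[0,0,0,0,0,-0.03,-1],[0,0,0,0,0,-0.04,-1],[0,0,0,0,0,-0.04,-1],[0,0,0,0,0,-0.03,-1],[0,0,0,-0.04,0.01,0,-1],[0,0,0,-0.04,0.01,0,-1],[0,0,0,-0.04,0.01,0,-1],[0,0,0,-0.04,0.01,0,-1],[0,0,0,-0.04,0.01,0,-1],[0,0,0,-0.04,0.01,0,-1],[0,0,0,-0.04,0.01,0,-1],[0,0,0,0,0,0,-1],[0,0,0,0,0,0,-1],[0,0,0,0,0,0,-1]],
  ],
)

```text
t: 6.9
tcp_pos: [0.5325, 0.0093, 0.1999]
tool_rot: [0.0, 0.728, 0.686, 0.001]
ft_force: [0.1, -0.2, -0.1]
finger_gap: 0.119
gripper_force: 39.3
```

```bash
python3 - <<'E'
from h import *
st=arm.sense(); print(st["tcp_pos"],st["finger_gap"],st["gripper_force"]); print(delta([.569,.0047,.2]))
E
```

```text
[0.53252685 0.00927087 0.19989841] 0.11866158760162616 39.29033512948081
[-0.0024  0.0367 -0.0001]
```

Request:
jog_arm(
  targets=[
    [[0,0,0,-0.0024,0.0367,0,-1],[0,0,0,0,0,0.012,-1],[0,0,0,0,0,0,-1],[0,0,0,0,0,0,-1],[0,0,0,0,0,0,-1]],
  ],
)

```text
t: 7.4
tcp_pos: [0.5685, 0.0041, 0.1876]
tool_rot: [-0.0, 0.728, 0.686, -0.0]
ft_force: [-0.5, 0.0, 0.4]
finger_gap: 0.121
gripper_force: 39.3
```

```bash
python3 - <<'E'
from h import *
import pickle
s=snap("wrist"); t=snap("top"); c=snap("scene"); pickle.dump((s,t,c),open("w3.pkl","wb")); st=arm.sense(); print(st["tcp_pos"],delta([.569,.0047,.188]))
ims=[]
for q,w in((s,(80,60)),(c,(40,30))):
    u=proj(q,[[.569,.0047,.138]])[0]; x,y=int(u[0])-w[0]//2,int(u[1])-w[1]//2; print(u,x,y)
    ims.append(cv2.resize(cv2.cvtColor(q["color"],cv2.COLOR_RGB2BGR)[y:y+w[1],x:x+w[0]],(400,300),interpolation=cv2.INTER_NEAREST))
cv2.imwrite("pics/w3.png",np.hstack(ims))
E
```

```text
[0.56893355 0.00341106 0.1877104 ] [ 0.0013 -0.     -0.0003]
[249.79856988 223.90173589] 209 193
[278.75800741 144.84562351] 258 129
```

View pics/w3.png

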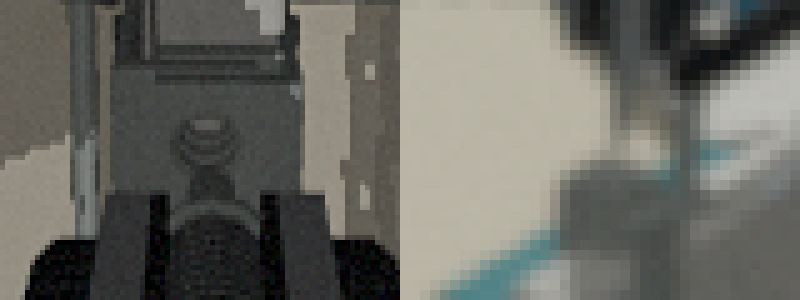

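```bash
python3 - <<'E'
from h import *
import pickle
s,t,c=pickle.load(open("w3.pkl","rb")); g=cv2.cvtColor(s["color"],cv2.COLOR_RGB2GRAY)
print("hole",onz(s,250.1,220.9,.134)); 
T=np.array([.56893,.00341,.1436])
print(proj(s,[T,T+[0,.002,0],T+[0,0,.019],[.569,.0047,.134]]))
print(g[213:238,240:262])
E
```

```text
hole [0.56920877 0.00515597 0.134     ]
[[249.76297721 229.22046079]
 [249.57354523 226.35947949]
 [249.575638   242.86382787]
 [249.8317114  221.54288451]]
[[68 72 73 73 73 74 67 72 75 73 71 72 73 73 77 72 78 74 74 73 73 71]
 [70 71 73 70 69 72 71 76 71 73 72 72 68 70 72 72 70 75 67 74 71 71]
 [72 72 67 72 72 70 73 73 66 71 65 66 68 72 73 74 76 74 74 75 72 76]
 [69 69 68 73 75 67 69 67 60 65 69 67 64 67 62 71 74 75 72 71 72 74]
 [70 71 74 71 71 60 52 76 89 92 94 92 85 69 52 64 74 72 73 76 70 67]
 [70 68 70 69 63 53 49 60 86 89 90 90 87 60 51 62 70 76 72 71 69 67]
 [76 70 72 65 58 51 64 48 56 63 59 65 62 51 58 62 61 75 74 70 74 74]
 [67 73 71 62 54 37 65 63 56 53 54 53 57 62 64 51 64 67 74 74 71 78]
 [72 69 68 51 54 50 50 58 63 69 70 62 69 52 51 60 63 65 70 69 77 71]
 [69 69 71 56 51 65 56 43 49 60 58 56 55 47 57 65 58 68 75 74 70 74]
 [72 73 70 57 56 46 61 57 51 50 49 49 54 60 72 52 66 73 75 67 76 75]
 [70 72 74 66 58 43 49 62 67 60 63 67 70 62 54 51 71 65 78 69 73 69]
 [69 74 70 65 61 59 43 47 57 69 68 64 56 56 50 61 70 74 75 71 75 74]
 [75 69 69 74 63 61 66 48 47 41 36 39 47 53 70 68 70 74 70 75 74 70]
 [70 70 68 70 72 65 62 58 45 42 43 41 46 58 59 70 75 78 72 73 72 67]
 [72 67 67 75 73 72 69 53 43 41 43 41 39 38 46 66 80 74 73 71 73 72]
 [70 73 73 70 72 74 70 42 46 38 47 44 44 41 38 54 76 72 71 72 73 76]
 [69 65 72 71 69 72 65 45 50 45 35 45 42 47 40 44 74 77 75 73 70 71]
 [48 48 54 74 71 74 55 38 45 42 43 45 46 39 42 42 78 72 71 70 78 46]
 [17  3 25 74 71 69 59 43 38 48 50 53 44 42 40 43 70 68 70 76 76 19]
 [10  1 29 74 69 59 53 48 60 60 64 71 63 55 55 56 44 46 59 74 77 20]
 [13  3 24 70 56 65 68 72 70 77 72 65 73 71 69 71 63 58 49 62 75 10]
 [10  1 18 53 68 71 74 68 62 67 56 50 58 67 71 72 72 71 65 46 57 29]
 [15 10 21 73 73 72 61 59 48 38 38 42 35 40 50 49 55 68 71 63 46 43]
 [ 9 13 33 82 69 65 41 37 24 37 37 31 30 24 30 30 40 51 67 70 65 19]]
```

The wrist crop shows the hole at about (208,142) and the pin tip just below it at (212,168). The tip needs roughly +1 mm in y and −0.5 mm in x. I'll correct that and lower it slowly.

Request:
jog_arm(
  targets=[
    [[0,0,0,0.001,-0.0005,0,-1],[0,0,0,0,0,0.004,-1],[0,0,0,0,0,0.003,-1],[0,0,0,0,0,0.002,-1],[0,0,0,0,0,0.002,-1],[0,0,0,0,0,0.002,-1],[0,0,0,0,0,0,-1],[0,0,0,0,0,0,-1]],
  ],
)

```text
t: 8.35
tcp_pos: [0.5687, 0.0042, 0.1742]
tool_rot: [0.0, 0.729, 0.685, 0.0]
ft_force: [0.4, 0.4, 0.0]
finger_gap: 0.122
gripper_force: 39.3
```

Request:
jog_arm(
  targets=[
    [[0,0,0,0,0,0.002,-1],[0,0,0,0,0,0.002,-1],[0,0,0,0,0,0.002,-1],[0,0,0,0,0,0,-1],[0,0,0,0,0,0,-1]],
  ],
)

```text
t: 8.85
tcp_pos: [0.5687, 0.0041, 0.1682]
tool_rot: [-0.0, 0.729, 0.685, -0.0]
ft_force: [-0.3, -0.1, -0.1]
finger_gap: 0.12
gripper_force: 39.3
```

Request:
jog_arm(
  targets=[
    [[0,0,0,0,0,0.002,-1],[0,0,0,0,0,0.002,-1],[0,0,0,0,0,0.002,-1],[0,0,0,0,0,0.0015,-1],[0,0,0,0,0,0,-1],[0,0,0,0,0,0,-1]],
  ],
)

```text
t: 9.45
tcp_pos: [0.5687, 0.0042, 0.1607]
tool_rot: [-0.0, 0.729, 0.685, -0.0]
ft_force: [0.1, -0.3, -0.6]
finger_gap: 0.118
gripper_force: 39.3
```

Request:
jog_arm(
  targets=[
    [[0,0,0,0,0,0.001,-1],[0,0,0,0,0,0.001,-1],[0,0,0,0,0,0,-1],[0,0,0,0,0,0,-1]],
  ],
)

```text
t: 9.85
tcp_pos: [0.569, 0.0043, 0.1591]
tool_rot: [0.0, 0.729, 0.685, 0.0]
ft_force: [0.6, -0.1, 2.1]
finger_gap: 0.119
gripper_force: 39.6
```

Request:
jog_arm(
  targets=[
    [[0,0,0,0,0,0.0005,-1],[0,0,0,0,0,0,-0.6],[0,0,0,0,0,0,0],[0,0,0,0,0,0,0],[0,0,0,0,0,-0.02,0],[0,0,0,0,0,-0.04,0.2],[0,0,0,0,0,-0.03,0.2],[0,0,0,-0.03,0,0,0.2],[0,0,0,-0.03,0,0,0.2],[0,0,0,0,0,0,0.2],[0,0,0,0,0,0,0.2]],
  ],
)

```text
t: 10.95
tcp_pos: [0.5647, -0.0564, 0.2479]
tool_rot: [-0.0, 0.729, 0.684, -0.0]
ft_force: [-0.1, 0.5, -1.0]
finger_gap: 0.598
gripper_force: 0.0
```

```bash
python3 - <<'E'
from h import *
import pickle
s=snap("wrist"); pickle.dump(s,open("w4.pkl","wb")); st=arm.sense(); print(st["tcp_pos"],st["tool_rot"])
cv2.imwrite("pics/w4.png",cv2.resize(cv2.cvtColor(s["color"],cv2.COLOR_RGB2BGR)[90:290,160:400],(720,600),interpolation=cv2.INTER_NEAREST))
g=cv2.cvtColor(s["color"],cv2.COLOR_RGB2GRAY)
E
```

```text
[ 0.56478563 -0.05510251  0.24799035] [-4.29433907e-04  7.28427911e-01  6.85122316e-01  7.56050899e-05]
```

View pics/w4.png

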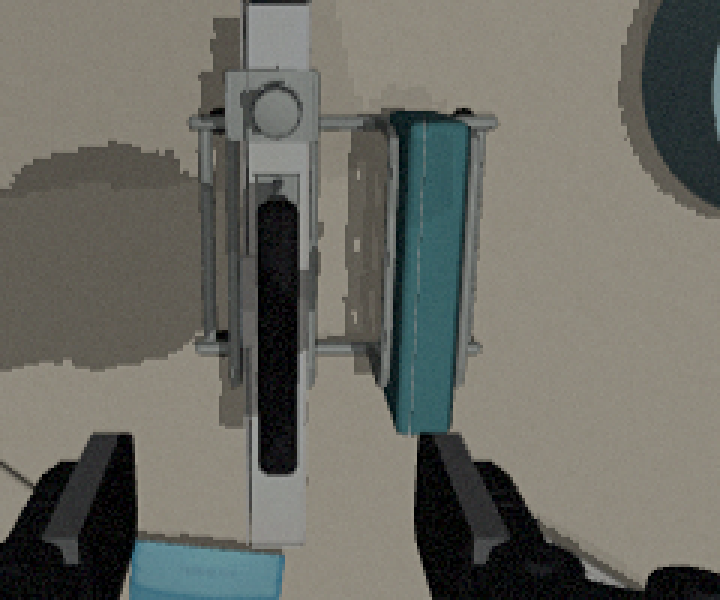

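The pin is in the hasp with its top at (277,110), and its collar appears to rest on the ear. The bar spans rows 197–475 at column 278.

```bash
python3 - <<'E'
from h import *
import pickle
s=pickle.load(open("w4.pkl","rb"))
A=onz(s,252.2,90+197/3-.5,.1575);B=onz(s,252.2,90+475/3-.5,.1575);print(A,B,(A+B)/2,np.linalg.norm(A-B),"pin",onz(s,160+277/3-.5,90+111/3-.5,.160))
P=(A+B)/2;P[2]=.152;print(delta(P))
E
```

```text
[ 0.5691837  -0.01701512  0.1575    ] [ 0.56436755 -0.09503014  0.1575    ] [ 0.56677563 -0.05602263  0.1575    ] 0.07816353758982561 pin [0.57022945 0.00433299 0.16      ]
[-0.0009  0.0021  0.096 ]
```

Request:
jog_arm(
  targets=[
    [[0,0,0,-0.001,0.002,0,0.2],[0,0,0,0,0,0.03,0.2],[0,0,0,0,0,0.03,0.1],[0,0,0,0,0,0.025,0],[0,0,0,0,0,0.011,-0.3],[0,0,0,0,0,0,-0.5],[0,0,0,0,0,0,-0.7],[0,0,0,0,0,0,-1],[0,0,0,0,0,0,-1],[0,0,0,0,0,0,-1],[0,0,0,0,0,0,-1]],
  ],
  grip_force=110,
)

```text
t: 12.1
tcp_pos: [0.5676, -0.0564, 0.1534]
tool_rot: [0.001, 0.728, 0.685, 0.001]
ft_force: [-1.4, 0.9, 5.3]
finger_gap: 0.101
gripper_force: 108.2
```

Gripped. I'll lift slowly and straight up.

Request:
jog_arm(
  targets=[
    [[0,0,0,0,0,-0.003,-1],[0,0,0,0,0,-0.005,-1],[0,0,0,0,0,-0.005,-1],[0,0,0,0,0,-0.007,-1],[0,0,0,0,0,-0.007,-1],[0,0,0,0,0,-0.007,-1],[0,0,0,0,0,0,-1],[0,0,0,0,0,0,-1]],
  ],
)

```text
t: 12.9
tcp_pos: [0.567, -0.0569, 0.1865]
tool_rot: [0.0, 0.729, 0.685, 0.0]
ft_force: [0.4, 0.0, -6.1]
finger_gap: 0.096
gripper_force: 107.4
```

Request:
jog_arm(
  targets=[
    [[0,0,0,0,0,-0.007,-1],[0,0,0,0,0,-0.01,-1],[0,0,0,0,0,-0.015,-1],[0,0,0,0,0,-0.018,-1],[0,0,0,0,0,-0.02,-1],[0,0,0,0,0,-0.02,-1],[0,0,0,0,0,-0.02,-1],[0,0,0,0,0,-0.02,-1],[0,0,0,0,0,-0.02,-1],[0,0,0,0,0,-0.01,-1],[0,0,0,0,0,0,-1],[0,0,0,0,0,0,-1]],
  ],
)

```text
t: 14.1
tcp_pos: [0.5665, -0.0568, 0.3459]
tool_rot: [-0.0, 0.729, 0.685, -0.0]
ft_force: [-0.2, 0.5, -5.5]
finger_gap: 0.104
gripper_force: 107.6
```

Request:
jog_arm(
  targets=[
    [[-0.03,0,0,0,0,0,-1],[-0.05,0,0,0,0,0,-1],[-0.06,0,0,0,0,0,-1],[-0.06,0,0,0,0,0,-1],[-0.06,0,0,0,0,0,-1],[-0.05,0,0,0,0,0,-1],[-0.04,0,0,0,0,0,-1],[0,0,0,0,0,0,-1]],
  ],
)

```text
t: 14.9
tcp_pos: [0.5645, -0.0568, 0.3441]
tool_rot: [0.125, 0.718, 0.675, 0.117]
ft_force: [-0.4, 0.3, -5.7]
finger_gap: 0.102
gripper_force: 107.6
```

```bash
python3 - <<'E'
from h import *
st=arm.sense(); print(st["joint_positions"].round(2),st["tcp_pos"],rot(st["tool_rot"]).as_matrix().round(2),st["finger_gap"],st["gripper_force"],st["ft_force"],st["torque"])
E
```

```text
[ 0.56  0.1  -0.58  1.87  0.11  0.85 -0.13] [ 0.56447205 -0.05679285  0.34407927] [[ 0.06  0.94  0.34]
 [ 1.   -0.06 -0.02]
 [-0.    0.34 -0.94]] 0.10190613552877982 107.55178235471249 [-0.4445954   0.27918627 -5.73575663] [0.06646343 0.93154792 0.01995133]
```

Request:
jog_arm(
  targets=[
    [[-0.03,0,0,0,0,0,-1],[-0.05,0,0,0,0,0,-1],[-0.06,0,0,0,0,0,-1],[-0.06,0,0,0,0,0,-1],[-0.06,0,0,0,0,0,-1],[-0.06,0,0,0,0,0,-1],[-0.06,0,0,0,0,0,-1],[-0.03,0,0,0,0,0,-1],[0,0,0,0,0,0,-1],[0,0,0,0,0,0,-1],[0,0,0,0,0,0,-1],[0,0,0,0,0,0,-1]],
  ],
)

```text
t: 16.1
tcp_pos: [0.5673, -0.0568, 0.3463]
tool_rot: [0.27, 0.677, 0.636, 0.254]
ft_force: [0.3, 0.4, -4.3]
finger_gap: 0.102
gripper_force: 107.6
```

```bash
python3 - <<'E'
from h import *
st=arm.sense(); print(st["joint_positions"].round(2),st["tcp_pos"],rot(st["tool_rot"]).as_matrix().round(2),st["joint_velocities"].round(3),st["ft_force"])
c=snap("scene"); s=snap("wrist")
b=lambda q:cv2.cvtColor(q["color"],cv2.COLOR_RGB2BGR)
u=proj(c,[st["tcp_pos"]])[0].astype(int); x=max(u[0]-100,0); y=max(u[1]-60,0)
cv2.imwrite("pics/e.png",np.hstack([cv2.resize(b(c)[y:y+150,x:x+200],(400,300)),cv2.resize(b(s),(400,300))]))
E
```

```text
[ 0.61 -0.04 -0.58  2.13  0.01  0.28 -0.05] [ 0.56725667 -0.05679335  0.34634371] [[ 0.06  0.72  0.69]
 [ 1.   -0.04 -0.04]
 [ 0.    0.69 -0.73]] [-0.    -0.001  0.     0.003  0.005 -0.004 -0.002] [ 0.25846476  0.35194978 -4.34787674]
```

View pics/e.png

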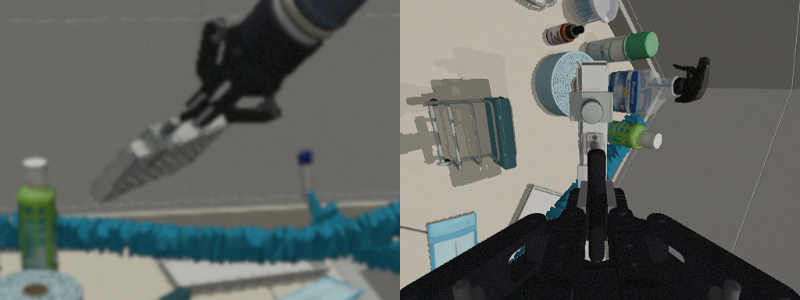

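The cassette hangs tilted about 43° in line with the tool. The lid looks shut, the pin head is still on the hasp at (592,110), and the small cassette is still in the rack.

```bash
python3 -c "
from rig import arm
print(arm.hand_in())"
```

```text
the job is handed in; nothing more can be done
None
```

I've handed the job in, and the hand-in gave no verdict: the pin is seated in the hasp and released, and the cassette is held still by its handle, tilted about 43° lid-side-down with the lid looking shut and its lower edge about 0.24 m up, clear of the rack.

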